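# Restock the jar lane first in, first out

### The arm

A 6-joint arm with a two-finger parallel gripper is mounted at the origin on the work surface. World frame = base frame: x ahead of the robot, y to its left, z up, the work surface at z = 0. Lengths are in m, angles in degrees, forces in N, time in s.
With the tool pointing down it reaches from about 0.25 to 0.725 m from the base axis. Payload 9.7 kg.
Tool frame: the origin (TCP) lies midway between the tips of the shut fingers; the grasp point (between the pads) lies bot.grasp_offset behind it (bot.grasp_offset is the distance from the TCP to the grasp point, in m); x points along the fingers, y is the direction in which the jaws open and shut, and the axes are right-handed (so a half turn about x gives the same grasp; the last joint's range is limited). The gripper opens to 85 mm and grips with 20 to 120 N. Pads are 22 mm wide; open, the fingers measure 114 mm over their backs; the gripper's body (76 mm by 85 mm) begins 54 mm behind the grasp point. The pads swing forward as they close: fully open they stand 13 mm farther back than shut.
Start: joints at [-66.119, 4.979, 10.078, 95.1, 0, 90], TCP at [0.223, -0.503, 0.231] pointing down, gripper open.
Joint ranges: [-179.16, 179.16], [-48.56, 103.87], [-65.8, 70.77], [-126.05, 130.52], [-82.76, 87.17], [-180, 180]. Speed limits (degrees/s): [127.2, 127.2, 147.25, 180, 180, 180].

### API

Orientations are given as [roll, pitch, yaw] about the fixed x, y, z axes, in that order (R = Rz(yaw) Ry(pitch) Rx(roll)).
In Python, from workcell import status, camera, bot gives the robot as it stands.
- The arm moves only by the shell command python3 -m jog 'ROWS' [OPENING] [FORCE]. ROWS is text: rows parted by semicolons, each of 4 numbers parted by spaces: the shift along the tool's x, y, z in mm, then the turn about the tool's x in degrees. A call has exactly 8 rows; each row is the pose to reach, as a shift and turn from the pose commanded when the call began, along the tool's axes at that moment; what a row does not reach only later rows make up. A row lasts 1/8 s, in which the tool goes at most 62.5 mm and 10.7 degrees, less where a joint would pass 70% of its speed; a pose out of reach is approached as far as the arm can. A call with a gripper value outside its range is refused whole. OPENING is the opening, from 0 (shut) to 1 (fully open), set as the call begins (- or left out, the last holds). The fingers move at their own pace and stop on an object; FORCE is the grip in N (left out, the last holds). Time passes only in rows, so rows that repeat a pose let the fingers close, or fill a call up. It gives the time, the measured TCP pose, the force and the opening at its end, in the units of the state.
- status.get_obs(): the state, without advancing time (a new reading comes with each control period).
- camera(name): name is "scene" or "top" or "wrist"; returns a dict with "color" (480x640x3 uint8, red, green, blue), "vfov" (degrees; the focal length in pixels is half the picture's height over the tangent of half this angle, whatever the lens; pixels are square), "cx", "cy" (the principal point, pixels), "rvec" (rotation vector, rad) and "tvec" (3), from world to camera coordinates, as OpenCV has them. Camera axes: x right, y down, z forward; pixel columns grow to the right and rows downward; lengths in m; the calibration is good to about 2 mm. A picture is of the moment at which its call begins. There is no depth.
- bot.job_done(): hands the job in, once; it reports no verdict.
The state is a dict: "time": time; "q": joint angles; "qd": joint speeds; "joint_efforts": joint torques, N m; "ee_pos": TCP position; "tcp_rot": TCP orientation; "wrist_force": force on the tool from outside, world axes, zero at the start; "torque": the same for the moment, N m; "opening": finger opening in m.
Only numpy, scipy, OpenCV 4.12 (cv2) and the standard library are available. Lean on these libraries where they do the work, as an engineer would, in place of code of your own. Each camera call takes 0.05 s, during which the arm holds its last target. There are 200 camera calls.

### The job

Restock the jar lane first in, first out: first pull the two old jars standing in the wooden tray forward, keeping their order, until the first is up against the stop at the tray's front (the closed end, towards the robot) and the second is up against the first; then stand the new jar from the bench upright in the same tray, close up behind them. Tip no jar over, leave the other things on the bench where they are, and let go of everything at the end.

Things in the scene. Friction and masses are not known exactly. Their poses are not given: they have to be found in the camera images.
- lane_stop (a point): point on the jar tray: middle of the inner face of its front stop, at the level of the lane's floor (8 mm above the bench). x points along the lane away from the stop (to the open back end), y across it, z up. The lane inside is 74 mm wide and runs 280 mm from the stop to the open back end; side walls and stop stand 12 mm above the lane's floor
- tray: the jar tray: plain dark wood, fixed to the bench, 290 mm long, 90 mm wide, 20 mm tall, left or right of the middle of the bench, its closed front end roughly towards the robot; origin at the centre of its underside, x along the lane to the open back end. A like tray on the other side holds card bundles and no jars
- jar_front_mid (a point): old jar nearer the stop, standing in the tray about 35 to 60 mm clear of the stop: straight round white jar with a grey lid, 56 mm across over its whole height, 86 mm tall, about 0.2 to 0.4 kg; this point is its centre, half-way up (43 mm above its underside), z up the jar
- jar_second_mid (a point): old jar behind it (farther from the stop), standing in the tray some 10 to 65 mm clear of the first, with at least 70 mm of empty lane behind it; same as the other: straight round white jar with a grey lid, 56 mm across over its whole height, 86 mm tall, about 0.2 to 0.4 kg; this point is its centre, half-way up (43 mm above its underside), z up the jar
- jar_new_mid (a point): new jar, standing on the bench between the two trays, alike: straight round white jar with a grey lid, 56 mm across over its whole height, 86 mm tall, about 0.2 to 0.4 kg; this point is its centre, half-way up (43 mm above its underside), z up the jar
- squat_tub_mid (a point): bystander: squat white tub with a grey lid, 80 mm across, 60 mm tall, on the bench between the trays, before or behind the new jar and at least 35 mm clear of it; point at its centre, half-way up
- tape_roll: bystander: empty cardboard roll lying flat, 110 mm across, 48 mm tall, outward of the left tray; origin at the centre of its underside
- cards_a: bystander: banded bundle of cards 100 x 60 x 36 mm lying in the other tray; origin at the centre of its underside
- cards_b: bystander: second such bundle 100 x 60 x 36 mm in the other tray; origin at the centre of its underside
- marker: bystander: black marker, 140 mm long, 16 mm thick, lying outward of the right tray; origin at the centre of its underside
- wrench: bystander: steel wrench lying at the far side of the bench beyond the trays; origin at its underside
Things that resemble listed ones, but are neither listed nor needed, are in the scene too. Leave any purple look-alike of the part that bears jar_second_mid alone.

How it is judged:
By the outcome, as a careful person would: the job done as asked, in the order asked, and still so for the second after the job is handed in, with the robot touching nothing.
It also fails if it takes over 48 s, if anything falls off the work surface, if the arm or the gripper's body presses on something with over 40 N, if the wrist force passes 120 N, or if a joint passes its speed limit or range.

## Working session

There is one attempt and no reset: what is moved stays moved. The work goes in short steps, Python scripts to look and compute and a shell command to move; the robot and the scene stay as the last step left them, time stands still between calls to the robot, and variables do not carry over. Pictures are saved under pics/ and viewed, about 8 in all and at most 12, crops included, and the job is handed in when it is done.

```bash
mkdir -p pics
cat > h.py <<'E'
import cv2, numpy as np
from workcell import status, camera, bot
def cal(c):
    R=cv2.Rodrigues(np.array(c["rvec"],float))[0]; t=np.array(c["tvec"],float).ravel()
    f=240/np.tan(np.radians(c["vfov"])/2); return R,t,f
def ray(c,u,v,z):
    R,t,f=cal(c); o=-R.T@t; d=R.T@np.array([(u-c["cx"])/f,(v-c["cy"])/f,1]); return o+d*(z-o[2])/d[2]
def proj(c,p):
    R,t,f=cal(c); q=R@np.array(p,float)+t; return f*q[0]/q[2]+c["cx"], f*q[1]/q[2]+c["cy"]
def snap(n,fn):
    c=camera(n); cv2.imwrite("pics/"+fn,c["color"][:,:,::-1]); return c
E
python3 - <<'E'
from h import *
import pickle
a=snap("top","top1.png"); b=snap("scene","scene1.png")
pickle.dump((a,b),open("v1.pkl","wb"))
for c in(a,b):
  R,t,f=cal(c); print(-R.T@t,f,c["cx"],c["cy"],{k:v for k,v in c.items() if k!="color"})
print(status.get_obs(),bot.grasp_offset)
E
```

```text
[0.36854484 0.02646016 1.14766906] 458.89457734101995 315.46395334153675 243.39427671078354 {'vfov': 55.21876887966597, 'cx': 315.46395334153675, 'cy': 243.39427671078354, 'rvec': array([ 2.13840792, -2.09798383,  0.19824151]), 'tvec': array([0.02324538, 0.58112006, 1.05613865])}
[ 1.03285389 -0.69271408  0.77750639] 484.8566153824424 316.92857636922577 241.81135458011298 {'vfov': 52.67005601907048, 'cx': 316.92857636922577, 'cy': 241.81135458011298, 'rvec': array([ 2.19098833,  0.63627534, -0.281411  ]), 'tvec': array([-0.51723569, -0.134853  ,  1.3658104 ])}
{'time': 0.1, 'q': array([-6.61181217e+01,  5.00849541e+00,  1.00393722e+01,  9.51001605e+01,
       -1.08915761e-03,  8.99990068e+01]), 'qd': array([-0.01043239, -0.09192644,  0.21863603,  0.03425709,  0.05946165,
        0.01972929]), 'joint_efforts': array([-2.15729735e-03, -5.21562731e+01,  4.65651369e+01,  1.60469406e-02,
       -8.25914049e-05,  2.40198389e-06]), 'ee_pos': array([ 0.22257995, -0.50272279,  0.23065211]), 'tcp_rot': array([-89.10036311,  89.93070777, 114.78250906]), 'wrist_force': array([ 0.19401419, -0.39281227, -0.40053181]), 'torque': array([0.0381799 , 0.01075985, 0.01755279]), 'opening': 0.08531973800183948} 0.0187
```

View pics/top1.png

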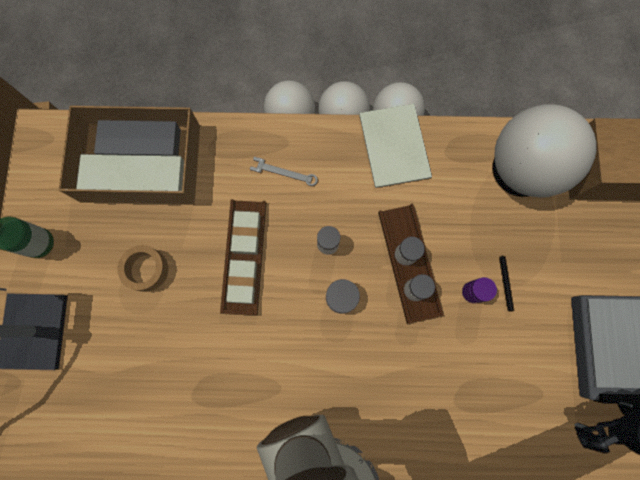

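View pics/scene1.png

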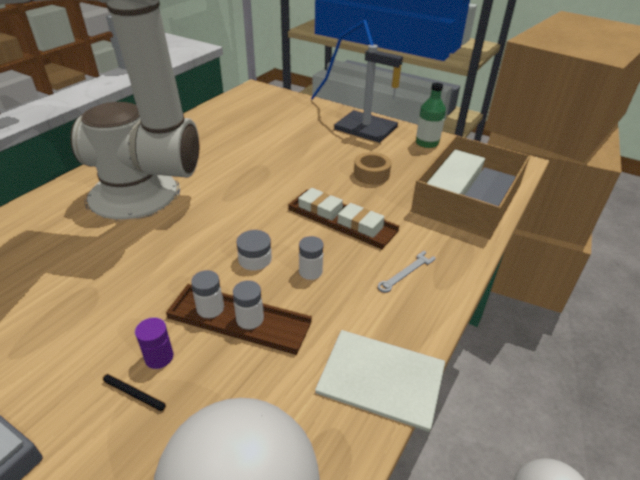

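Top view: tray with jars at right, with lids at (421,288) (front) and (411,251) (second). The new jar is at (329,239) and the tub, wider and lower, at (343,297). The purple look-alike at (481,291) is outside the tray, so I leave it. I'll measure these and confirm in a crop.

Run:
```python
from h import *
import pickle
a,b=pickle.load(open("v1.pkl","rb"))
img=a["color"][:,:,::-1].copy(); big=cv2.resize(img[190:340,300:500],None,fx=4,fy=4,interpolation=cv2.INTER_CUBIC)
hsv=cv2.cvtColor(img,cv2.COLOR_BGR2HSV)
# tray: dark wood
m=((hsv[...,2]<115)&(hsv[...,1]>90)&(hsv[...,0]<25)).astype(np.uint8)
m[:, :370]=0; m[:,450:]=0; m[:195]=0; m[335:]=0
g=((hsv[...,1]<70)&(hsv[...,2]>40)).astype(np.uint8); g[:, :300]=0; g[:,445:]=0; g[:215]=0; g[325:]=0
g=cv2.morphologyEx(g,cv2.MORPH_OPEN,np.ones((3,3)))
m2=cv2.morphologyEx(m|g*(np.arange(640)>375)[None].astype(np.uint8),cv2.MORPH_CLOSE,np.ones((7,7)))
cs=max(cv2.findContours(m2,0,1)[0],key=cv2.contourArea)
r=cv2.minAreaRect(cs); bx=cv2.boxPoints(r); print("tray",r)
for p in bx: print(p,ray(a,*p,0.02)[:2])
for p in bx: cv2.circle(big,tuple(int(v) for v in ((p-[300,190])*4)),4,(0,255,0),-1)
for c in cv2.findContours(g,0,1)[0]:
  if cv2.contourArea(c)<150: continue
  # lid = dark blob
  k=np.zeros_like(g); cv2.drawContours(k,[c],-1,1,-1)
  (u,v),rr=cv2.minEnclosingCircle(c); print("blob",u,v,rr,cv2.contourArea(c))
big2=cv2.cvtColor(big,cv2.COLOR_BGR2HSV)
cr=cv2.HoughCircles(cv2.GaussianBlur(cv2.cvtColor(big,cv2.COLOR_BGR2GRAY),(5,5),0),cv2.HOUGH_GRADIENT,1,80,param1=80,param2=18,minRadius=38,maxRadius=75)
for x,y,rr in cr[0]:
  u,v=x/4+300,y/4+190; print(u,v,rr/4,[ray(a,u,v,z)[:2].round(4) for z in (.094,.086,.06)])
  cv2.circle(big,(int(x),int(y)),int(rr),(0,255,255),1)
cv2.imwrite("pics/crop1.png",big)
```

```text
tray ((412.009765625, 262.78778076171875), (118.22354125976562, 42.10444641113281), 75.52970886230469)
[376.85464 210.81169] [ 0.67467569 -0.11950681]
[417.62344 200.2907 ] [ 0.70429256 -0.22348212]
[447.1649  314.76385] [ 0.41709178 -0.28849114]
[406.3961  325.28485] [ 0.39001747 -0.18914618]
blob 342.3292541503906 296.2073059082031 17.061119079589844 845.5
blob 418.86187744140625 287.3563537597656 15.570549964904785 592.0
blob 409.0 250.5 15.53232479095459 590.0
blob 328.0 239.62962341308594 13.95599365234375 488.5
343.375 296.625 17.775 [array([ 0.4504, -0.0322]), array([ 0.451 , -0.0326]), array([ 0.453 , -0.0341])]
412.875 247.375 12.4 [array([ 0.568 , -0.1934]), array([ 0.5695, -0.1951]), array([ 0.5744, -0.2005])]
421.875 286.875 12.525 [array([ 0.4761, -0.2121]), array([ 0.4769, -0.2139]), array([ 0.4796, -0.2198])]
473.875 291.625 11.575 [array([ 0.4675, -0.3308]), array([ 0.4683, -0.3335]), array([ 0.4707, -0.3423])]
```

View pics/crop1.png

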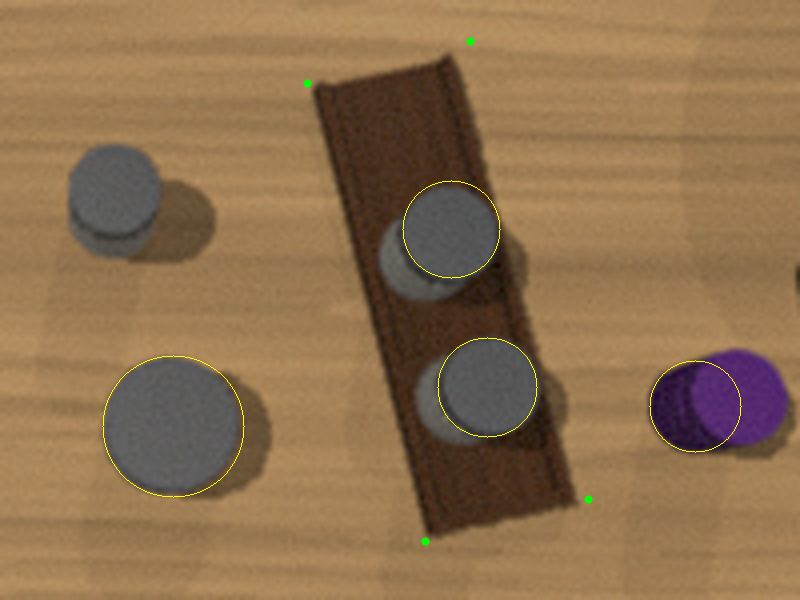

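Crop: lids sit at crop (451,230) for the second jar and (488,387) for the front one. The new jar's lid is at (114,190), the tub at (173,426) and the purple one at (740,397), which is outside the tray. Tray corners read by eye: (315,87), (451,57), (576,502), (430,535).

Run:
```python
from h import *
import pickle
a,b=pickle.load(open("v1.pkl","rb"))
C=lambda x,y,z: ray(a,x/4+300,y/4+190,z)[:2]
c=[C(*p,z) for p,z in zip([(315,87),(451,57),(576,502),(430,535)],[0.01,.02,.02,.01])]
print("sizes",[np.linalg.norm(c[i]-c[(i+1)%4]).round(4) for i in range(4)])
mb=(c[0]+c[1])/2; mf=(c[2]+c[3])/2; ax=(mb-mf)/np.linalg.norm(mb-mf); ay=np.array([-ax[1],ax[0]])
cen=(mb+mf)/2; stop=cen-ax*0.135   # 145-10
print("yaw",np.degrees(np.arctan2(ax[1],ax[0])),"stop",stop,"cen",cen)
for n,p in dict(front=C(488,387,.094),second=C(451,230,.094),new=C(114,190,.086),tub=C(173,426,.06)).items():
  d=p-stop; print(n,p.round(4),"lane",(d@ax).round(4),(d@ay).round(4))
# cross-check: project lid-top centres into scene
for p in (C(488,387,.094),C(451,230,.094),C(114,190,.086)): print(proj(b,[*p,.09]))
```

```text
sizes [np.float64(0.0872), np.float64(0.2871), np.float64(0.0895), np.float64(0.2892)]
yaw 13.864038641512378 stop [ 0.41336644 -0.23511472] cen [ 0.5444335  -0.20276619]
front [ 0.4764 -0.2124] lane 0.0667 0.007
second [ 0.5677 -0.1931] lane 0.1599 0.0038
new [0.5895 0.0036] lane 0.2282 0.1896
tub [ 0.4533 -0.0338] lane 0.087 0.1859
(np.float64(205.34048138351446), np.float64(279.4982409821803))
(np.float64(247.04403952257223), np.float64(291.3105286116542))
(np.float64(310.319481780695), np.float64(241.45776871044987))
```

```bash
cat >> h.py <<'E'
from scipy.spatial.transform import Rotation as Ro
AX=np.array([0.9709,0.2396,0]); AY=np.array([-0.2396,0.9709,0]); STOP=np.array([0.4134,-0.2351,0.])
def lane(l,w,z): return STOP*[1,1,0]+l*AX+w*AY+[0,0,z]
def go(p,ydir=AY,s=None):
    s=s or status.get_obs(); R=Ro.from_euler("xyz",s["tcp_rot"],degrees=True).as_matrix()
    d=R.T@(np.array(p)-s["ee_pos"])*1000; y=R.T@ydir
    t=np.degrees(np.arctan2(y[2],y[1])); t=(t+90)%180-90
    print("shift",d.round(1),"turn",round(t,1)); return R
def st():
    s=status.get_obs(); d=s["ee_pos"]-STOP
    print("t",s["time"],"tcp",s["ee_pos"].round(4),"lane",(d@AX).round(4),(d@AY).round(4),"F",s["wrist_force"].round(1),"op",s["opening"].round(4),"q",s["q"].round(0))
E
python3 -c "
from h import *
print(go(lane(.0667,.007,.17)).round(3)); st()"
```

```text
shift [  60.8 -162.7 -349.7] turn 10.0
[[-0.001  0.405 -0.914]
 [ 0.001 -0.914 -0.405]
 [-1.    -0.001  0.   ]]Traceback (most recent call last):
  File "<string>", line 3, in <module>
    print(go(lane(.0667,.007,.17)).round(3)); st()
                                              ~~^^
  File "h.py", line 22, in st
    print("t",s["time"],"tcp",s["ee_pos"].round(4),"lane",(d@AX).round(4),(d@AY).round(4),"F",s["wrist_force"].round(1),"op",s["opening"].round(4),"q",s["q"].round(0))
                                                                                                                             ^^^^^^^^^^^^^^^^^^
AttributeError: 'float' object has no attribute 'round'
```

```bash
sed -i 's/s\["opening"\].round(4)/round(s["opening"],4)/' h.py
python3 -m jog '0 -23 -50 2; 0 -47 -100 4; 10 -70 -150 6; 20 -93 -200 8; 35 -117 -250 10; 50 -140 -300 10; 60 -160 -345 10; 61 -163 -350 10' 1 40
python3 -c "
from h import *
st(); go(lane(.0667,.007,.041)); snap('wrist','w1.png')"
```

```text
time: 1.1
ee_pos: [0.4777, -0.2098, 0.1689]
tcp_rot: [-44.8, 89.9, 149.3]
wrist_force: [0.1, 0.8, -0.1]
opening: 0.0853
t 1.1 tcp [ 0.4777 -0.2098  0.1689] lane 0.0685 0.0092 F [ 0.1  0.8 -0.1] op 0.0853 q [-24.   0.  -2.  88.   0. 142.]
shift [127.9   2.4   1.6] turn 0.2
```

View pics/w1.png

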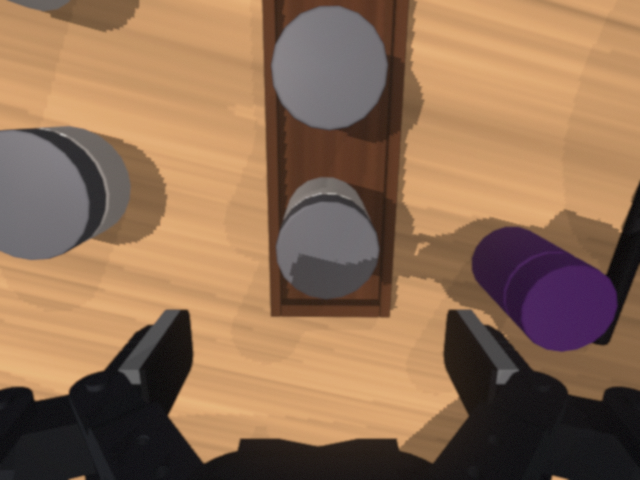

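Wrist view: front lid centre is about (328,249), second lid about (330,67). The tray's front edge runs (272,317) to (391,317). The purple jar at (565,305) is well clear.

```bash
python3 -c "
from h import *
c=camera('wrist')
for n,u,v,z in (('front',328,249,.094),('second',330,67,.094),('cornL',272,317,.02),('cornR',391,317,.02),('farL',264,20,.02),('farR',411,20,.02),('purp',565,305,.086)):
  p=ray(c,u,v,z); d=p-STOP; print(n,p.round(4),(d@AX).round(4),(d@AY).round(4))
"
```

```text
front [ 0.4792 -0.2156  0.094 ] 0.0686 0.0032
second [ 0.5674 -0.1939  0.094 ] 0.1594 0.0031
cornL [ 0.3938 -0.1956  0.02  ] -0.0096 0.043
cornR [ 0.4155 -0.2825  0.02  ] -0.0093 -0.0466
farL [ 0.5906 -0.1477  0.02  ] 0.193 0.0424
farR [ 0.6126 -0.2358  0.02  ] 0.1933 -0.0484
purp [ 0.477  -0.3574  0.086 ] 0.0325 -0.134
```

```bash
python3 -m jog '15 5 1 0; 50 5 1 0; 85 5 1 0; 110 5 1 0; 122 5 1 0; 127 5 1 0; 127 5 1 0; 127 5 1 0'
python3 -m jog '0 0 0 0; 0 0 0 0; 0 0 0 0; 0 0 0 0; 0 0 0 0; 0 0 0 0; 0 0 0 0; 0 0 0 0' 0.2 40
python3 -c "
from h import *
st(); go(lane(.028,.0,.041))"
```

```text
time: 2.2
ee_pos: [0.4774, -0.2176, 0.0442]
tcp_rot: [141.4, 89.9, -24.8]
wrist_force: [-0.5, 0.5, 0.4]
opening: 0.0852
time: 3.2
ee_pos: [0.4773, -0.2172, 0.044]
tcp_rot: [165.1, 89.9, -1.0]
wrist_force: [-1.4, 2.5, 6.4]
opening: 0.0556
t 3.2 tcp [ 0.4773 -0.2172  0.044 ] lane 0.0663 0.0021 F [-1.4  2.5  6.4] op 0.0556 q [-24.   2. -14.  74.   0. 142.]
shift [ 2.9  2.1 38.3] turn 0.0
```

```bash
python3 -m jog '-0.5 0 3 0; -0.5 0 9 0; -0.5 0 16 0; -0.5 0 23 0; -0.5 0 29 0; -0.5 0 32 0; -0.5 0 34 0; -0.5 0 35 0'
python3 -m jog '0 0 0.5 0; 0 0 1 0; 0 0 1.5 0; 0 0 2 0; 0 0 2 0; 0 0 2 0; 0 0 2 0; 0 0 2 0'
python3 -c "
from h import *
st()"
```

```text
time: 4.2
ee_pos: [0.4431, -0.2257, 0.044]
tcp_rot: [162.4, 90.0, -3.7]
wrist_force: [1.3, 0.5, 0.1]
opening: 0.0551
time: 5.2
ee_pos: [0.4412, -0.2262, 0.044]
tcp_rot: [137.8, 90.0, -28.3]
wrist_force: [3.0, 0.6, 5.7]
opening: 0.0553
t 5.2 tcp [ 0.4412 -0.2262  0.044 ] lane 0.0291 0.002 F [3.  0.6 5.7] op 0.0553 q [-27.  -2. -18.  74.  -0. 139.]
```

```bash
python3 -m jog '0 0 0.5 0; 0 0 1 0; 0 0 1.5 0; 0 0 2 0; 0 0 2.5 0; 0 0 2.5 0; 0 0 2.5 0; 0 0 2.5 0'
python3 -c "
from h import *
st()"
```

```text
time: 6.2
ee_pos: [0.4395, -0.2266, 0.0441]
tcp_rot: [174.0, 89.9, 7.9]
wrist_force: [7.1, 2.7, 5.1]
opening: 0.0552
t 6.2 tcp [ 0.4395 -0.2266  0.0441] lane 0.0273 0.002 F [7.1 2.7 5.1] op 0.0552 q [-27.  -2. -18.  74.   0. 139.]
```

```bash
python3 -m jog '0 0 0.5 0; 0 0 1 0; 0 0 1.5 0; 0 0 2 0; 0 0 2 0; 0 0 2 0; 0 0 2 0; 0 0 2 0'
python3 -c "
from h import *
st()"
```

```text
time: 7.2
ee_pos: [0.4384, -0.2269, 0.0444]
tcp_rot: [176.8, 89.8, 10.7]
wrist_force: [10.4, 4.8, 5.0]
opening: 0.0555
t 7.2 tcp [ 0.4384 -0.2269  0.0444] lane 0.0263 0.0019 F [10.4  4.8  5. ] op 0.0555 q [-27.  -2. -18.  74.   0. 139.]
```

```bash
python3 -m jog '0 0 -0.5 0; 0 0 -1 0; 0 0 -1.5 0; 0 0 -1.5 0; 0 0 -1.5 0; 0 0 -1.5 0; 0 0 -1.5 0; 0 0 -1.5 0'
python3 -m jog '0 0 0 0; 0 0 0 0; 0 0 0 0; 0 0 0 0; 0 0 0 0; 0 0 0 0; 0 0 0 0; 0 0 0 0' 1
python3 -m jog '0 0 -10 0; 0 0 -30 0; 0 0 -55 0; 0 0 -80 0; 0 0 -105 0; 0 0 -122 0; 0 0 -131 0; 0 0 -131 0'
python3 -c "
from h import *
st();snap('top','t2.png');go(lane(.159,.0031,.043))"
```

```text
time: 8.2
ee_pos: [0.4389, -0.2268, 0.0442]
tcp_rot: [170.7, 89.9, 4.6]
wrist_force: [6.3, 2.8, 6.4]
opening: 0.0552
time: 9.2
ee_pos: [0.4381, -0.2269, 0.0438]
tcp_rot: [-29.9, 90.0, 164.0]
wrist_force: [0.7, -0.2, -0.3]
opening: 0.0859
time: 10.2
ee_pos: [0.5659, -0.195, 0.0434]
tcp_rot: [-32.2, 90.0, 161.8]
wrist_force: [-0.4, 0.3, 0.5]
opening: 0.0853
t 10.2 tcp [ 0.5659 -0.195   0.0434] lane 0.1576 0.0024 F [-0.4  0.3  0.5] op 0.0853 q [-19.  12.  -3.  75.  -0. 147.]
shift [ 0.5 -0.7 -1.9] turn 0.0
```

View pics/t2.png

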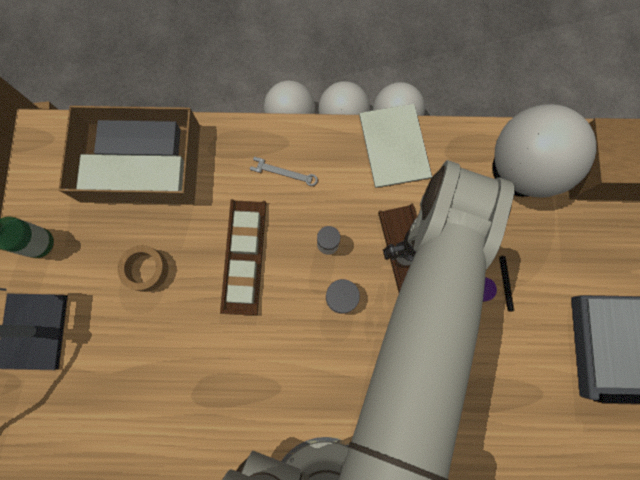

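The top view is blocked by the arm; the force already showed the front jar against the stop. Next I grip the second jar.

```bash
python3 -m jog '0 0 -1.5 0; 0 0 -1.5 0; 0 0 -1.5 0; 0 0 -1.5 0; 0 0 -1.5 0; 0 0 -1.5 0; 0 0 -1.5 0; 0 0 -1.5 0' 0.2 40
python3 -m jog '-0.5 0 5 0; -0.5 0 15 0; -0.5 0 28 0; -0.5 0 42 0; -0.5 0 55 0; -0.5 0 64 0; -0.5 0 68 0; -0.5 0 70 0'
python3 -m jog '0 0 1 0; 0 0 2 0; 0 0 3 0; 0 0 3 0; 0 0 3 0; 0 0 3 0; 0 0 3 0; 0 0 3 0'
python3 -c "
from h import *
st()"
```

```text
time: 11.25
ee_pos: [0.5667, -0.195, 0.0443]
tcp_rot: [-170.0, 90.0, 23.9]
wrist_force: [-1.8, 3.2, 6.1]
opening: 0.0555
time: 12.25
ee_pos: [0.499, -0.2121, 0.0447]
tcp_rot: [150.3, 89.9, -15.9]
wrist_force: [4.1, 0.5, -1.6]
opening: 0.0552
time: 13.25
ee_pos: [0.4965, -0.2127, 0.0448]
tcp_rot: [150.1, 89.9, -16.1]
wrist_force: [5.6, 1.4, 5.3]
opening: 0.0555
t 13.25 tcp [ 0.4965 -0.2127  0.0448] lane 0.0861 0.0018 F [5.6 1.4 5.3] op 0.0555 q [-23.   4. -12.  74.   0. 143.]
```

```bash
python3 -m jog '0 0 0.5 0; 0 0 1 0; 0 0 1.5 0; 0 0 2 0; 0 0 2 0; 0 0 2 0; 0 0 2 0; 0 0 2 0'
python3 -m jog '0 0 0.5 0; 0 0 1 0; 0 0 1.5 0; 0 0 2 0; 0 0 2 0; 0 0 2 0; 0 0 2 0; 0 0 2 0'
python3 -c "
from h import *
st()"
```

```text
time: 14.25
ee_pos: [0.4946, -0.2132, 0.0447]
tcp_rot: [152.4, 89.9, -13.7]
wrist_force: [5.7, 0.8, 4.9]
opening: 0.055
time: 15.25
ee_pos: [0.4927, -0.2136, 0.0447]
tcp_rot: [155.5, 89.9, -10.6]
wrist_force: [7.1, 1.9, 5.9]
opening: 0.0553
t 15.25 tcp [ 0.4927 -0.2136  0.0447] lane 0.0821 0.0019 F [7.1 1.9 5.9] op 0.0553 q [-23.   4. -12.  74.   0. 143.]
```

```bash
python3 -m jog '0 0 0.5 0; 0 0 1 0; 0 0 1.5 0; 0 0 2 0; 0 0 2 0; 0 0 2 0; 0 0 2 0; 0 0 2 0'
python3 -m jog '0 0 0.3 0; 0 0 0.6 0; 0 0 1 0; 0 0 1.5 0; 0 0 1.5 0; 0 0 1.5 0; 0 0 1.5 0; 0 0 1.5 0'
python3 -c "
from h import *
st(); snap('scene','s2.png')
i=cv2.imread('pics/s2.png'); cv2.imwrite('pics/s2c.png',cv2.resize(i[200:400,120:370],None,fx=3,fy=3))"
```

```text
time: 16.25
ee_pos: [0.4921, -0.2139, 0.0451]
tcp_rot: [167.6, 89.8, 1.5]
wrist_force: [12.3, 3.0, 3.5]
opening: 0.0552
time: 17.25
ee_pos: [0.4918, -0.2142, 0.0456]
tcp_rot: [167.9, 89.6, 1.8]
wrist_force: [17.0, 4.2, 3.8]
opening: 0.0553
t 17.25 tcp [ 0.4918 -0.2142  0.0456] lane 0.0811 0.0016 F [17.   4.2  3.8] op 0.0553 q [-24.   3. -12.  74.   0. 142.]
```

View pics/s2c.png

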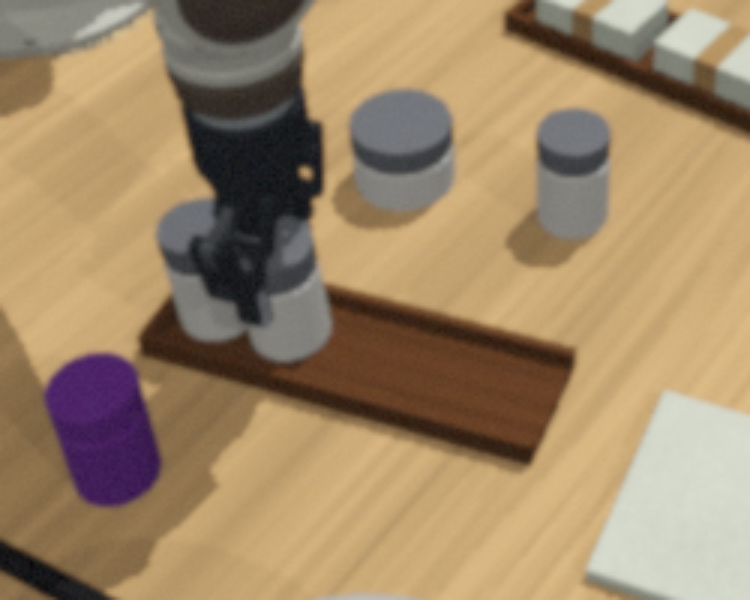

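Both old jars are upright, touching each other and against the stop (crop (205,270) and (290,290)). I'll ease off, release and go to the new jar.

```bash
python3 -m jog '0 0 -0.6 0; 0 0 -1.2 0; 0 0 -1.8 0; 0 0 -2.2 0; 0 0 -2.2 0; 0 0 -2.2 0; 0 0 -2.2 0; 0 0 -2.2 0'
python3 -m jog '0 0 0 0; 0 0 0 0; 0 0 0 0; 0 0 0 0; 0 0 0 0; 0 0 0 0; -5 0 0 0; -20 0 0 0' 1
python3 -m jog '-30 0 0 0; -70 0 0 0; -95 -10 -10 0; -95 -40 -40 0; -95 -80 -70 0; -95 -110 -95 0; -95 -120 -105 0; -95 -120 -105 0'
python3 -c "
from h import *
st(); go([.5895,.0036,.15]); snap('wrist','w2.png')"
```

```text
time: 18.3
ee_pos: [0.4922, -0.2138, 0.0448]
tcp_rot: [166.2, 89.8, 0.1]
wrist_force: [11.0, 2.6, 4.0]
opening: 0.0554
time: 19.3
ee_pos: [0.4903, -0.2137, 0.0645]
tcp_rot: [-36.6, 89.9, 157.2]
wrist_force: [0.4, -0.1, 0.4]
opening: 0.0855
time: 20.3
ee_pos: [0.5641, -0.0719, 0.1598]
tcp_rot: [123.5, 90.0, -42.5]
wrist_force: [-0.8, 0.5, 0.2]
opening: 0.0855
t 20.3 tcp [ 0.5641 -0.0719  0.1598] lane 0.1854 0.1223 F [-0.8  0.5  0.2] op 0.0855 q [ -7.   7.   4.  87.  -0. 159.]
shift [  9.8 -67.2 -42.9] turn 0.1
```

View pics/w2.png

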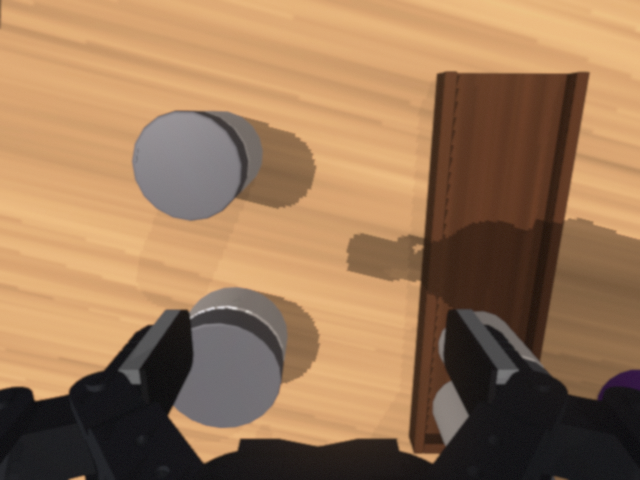

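New jar's lid is at (190,165), the tub at (230,375), and the tray's back corners at (437,73) and (588,73).

```bash
python3 -c "
from h import *
c=camera('wrist')
for n,u,v,z in (('new',190,165,.086),('tub',230,375,.06),('bL',437,73,.02),('bR',588,73,.02)):
  p=ray(c,u,v,z); d=p-STOP; print(n,p.round(4),(d@AX).round(4),(d@AY).round(4))
go([*ray(c,190,165,.086)[:2],.037])
"
```

```text
new [5.926e-01 5.000e-04 8.600e-02] 0.2304 0.1858
tub [ 0.4592 -0.0396  0.06  ] 0.0913 0.1789
bL [ 0.6727 -0.1215  0.02  ] 0.2789 0.0481
bR [ 0.6951 -0.212   0.02  ] 0.279 -0.0451
shift [122.6 -64.5 -45.8] turn -0.0
```

```bash
python3 -m jog '0 -25 -15 0; 0 -55 -35 0; 15 -65 -44.5 0; 50 -65.5 -44.5 0; 85 -65.5 -44.5 0; 110 -65.5 -44.5 0; 121 -65.5 -44.5 0; 122 -65.5 -44.5 0'
python3 -m jog '0 0 0 0; 0 0 0 0; 0 0 0 0; 0 0 0 0; 0 0 0 0; 0 0 0 0; 0 0 0 0; 0 0 0 0' 0.2 40
python3 -m jog '-10 0 0 0; -30 0 0 0; -55 0 0 0; -75 0 0 0; -85 0 0 0; -85 0 0 0; -85 0 0 0; -85 0 0 0'
python3 -c "
from h import *
st(); go(lane(.152,0,.12))"
```

```text
time: 21.4
ee_pos: [0.5909, 0.0014, 0.0368]
tcp_rot: [-7.2, 89.9, -173.4]
wrist_force: [0.1, -0.4, 0.2]
opening: 0.085
time: 22.4
ee_pos: [0.5921, 0.0022, 0.0387]
tcp_rot: [167.6, 89.9, 1.5]
wrist_force: [-1.3, 0.7, 6.6]
opening: 0.055
time: 23.4
ee_pos: [0.5909, 0.0021, 0.1213]
tcp_rot: [-15.1, 89.9, 178.8]
wrist_force: [0.2, 0.2, -5.0]
opening: 0.055
t 23.4 tcp [0.5909 0.0021 0.1213] lane 0.2292 0.1878 F [ 0.2  0.2 -5. ] op 0.055 q [  0.  10.   3.  84.   0. 166.]
shift [  1.3 187.7  77.2] turn 0.0
```

```bash
python3 -m jog '0 15 5 0; 0 45 15 0; 0 85 35 0; 0 125 55 0; 0 160 70 0; 0 180 77 0; 0 188 79 0; 0 188 79 0'
python3 -m jog '0 0 0 0; 8 0 0 0; 22 0 0 0; 38 0 0 0; 52 0 0 0; 60 0 0 0; 64 0 0 0; 64 0 0 0'
python3 -c "
from h import *
st(); go(lane(.150,0,.0467)); snap('scene','s3.png')
i=cv2.imread('pics/s3.png'); cv2.imwrite('pics/s3c.png',cv2.resize(i[200:400,120:370],None,fx=3,fy=3))"
```

```text
time: 24.4
ee_pos: [0.5599, -0.1993, 0.1221]
tcp_rot: [-74.0, 90.0, 119.8]
wrist_force: [-0.3, 0.9, -3.9]
opening: 0.0553
time: 25.4
ee_pos: [0.5598, -0.1994, 0.0583]
tcp_rot: [155.7, 90.0, -10.5]
wrist_force: [-0.8, -0.9, -3.3]
opening: 0.0552
t 25.4 tcp [ 0.5598 -0.1994  0.0583] lane 0.1507 -0.0004 F [-0.8 -0.9 -3.3] op 0.0552 q [-20.  11.  -2.  77.   0. 147.]
shift [11.6 -0.4  0.7] turn 0.0
```

View pics/s3c.png

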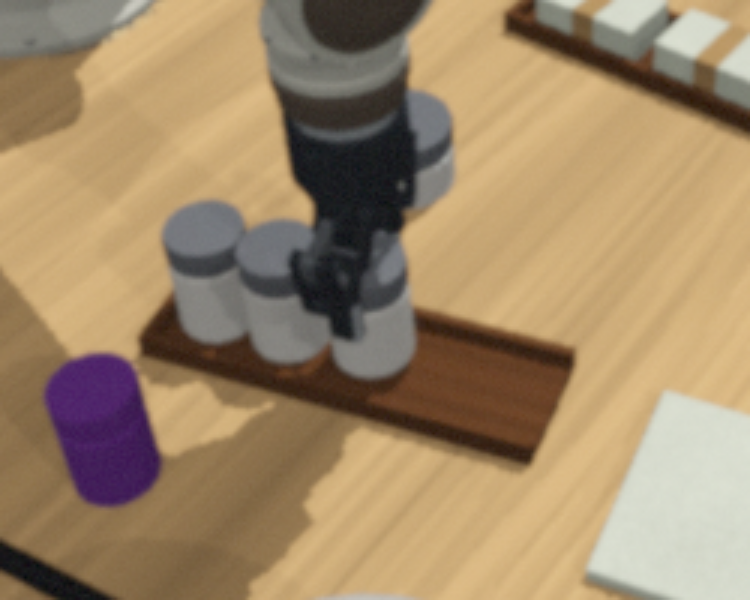

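Jar held upright over the lane behind the other two, crop (372,310). I'll lower it to the floor and slide it closed.

```bash
python3 -m jog '4 0 0 0; 8 0 0 0; 10 0 0 0; 11 0 0 0; 11.5 0 0 0; 11.5 0 0 0; 11.5 0 0 0; 11.5 0 0 0'
python3 -m jog '0 0 1 0; 0 0 3 0; 0 0 5 0; 0 0 7 0; 0 0 8 0; 0 0 9 0; 0 0 9 0; 0 0 9 0'
python3 -c "
from h import *
st()"
```

```text
time: 26.45
ee_pos: [0.5598, -0.1994, 0.0468]
tcp_rot: [134.0, 90.0, -32.1]
wrist_force: [1.0, -0.4, -4.0]
opening: 0.0552
time: 27.45
ee_pos: [0.5512, -0.2015, 0.0469]
tcp_rot: [158.6, 90.0, -7.5]
wrist_force: [1.0, 0.5, -3.0]
opening: 0.0551
t 27.45 tcp [ 0.5512 -0.2015  0.0469] lane 0.1418 -0.0004 F [ 1.   0.5 -3. ] op 0.0551 q [-20.  10.  -4.  75.   0. 146.]
```

```bash
python3 -m jog '0.5 0 0 0; 1 0 0 0; 1.5 0 0 0; 2 0 0 0; 2 0 0 0; 2 0 0 0; 2 0 0 0; 2 0 0 0'
python3 -m jog '0 0 0.5 0; 0 0 1 0; 0 0 1.5 0; 0 0 2 0; 0 0 2.5 0; 0 0 3 0; 0 0 3 0; 0 0 3 0'
python3 -c "
from h import *
st()"
```

```text
time: 28.45
ee_pos: [0.5513, -0.2015, 0.0467]
tcp_rot: [151.2, 89.9, -15.0]
wrist_force: [-4.6, 3.3, 12.1]
opening: 0.0552
time: 29.45
ee_pos: [0.5509, -0.2019, 0.0468]
tcp_rot: [167.0, 89.6, 1.0]
wrist_force: [9.8, 4.1, 4.7]
opening: 0.0552
t 29.45 tcp [ 0.5509 -0.2019  0.0468] lane 0.1414 -0.0007 F [9.8 4.1 4.7] op 0.0552 q [-20.  10.  -5.  75.   0. 146.]
```

```bash
python3 -m jog '-0.5 0 0 0; -1 0 0 0; -1 0 0.5 0; -1 0 1 0; -1 0 1.5 0; -1 0 2 0; -1 0 2 0; -1 0 2 0'
python3 -c "
from h import *
st(); snap('scene','s4.png')
i=cv2.imread('pics/s4.png'); cv2.imwrite('pics/s4c.png',cv2.resize(i[250:350,150:300],None,fx=5,fy=5,interpolation=cv2.INTER_CUBIC))"
```

```text
time: 30.45
ee_pos: [0.5504, -0.2025, 0.0479]
tcp_rot: [165.4, 89.5, -0.6]
wrist_force: [18.2, 3.9, 0.3]
opening: 0.0553
t 30.45 tcp [ 0.5504 -0.2025  0.0479] lane 0.1408 -0.0012 F [18.2  3.9  0.3] op 0.0553 q [-20.  10.  -5.  75.   0. 146.]
```

View pics/s4c.png

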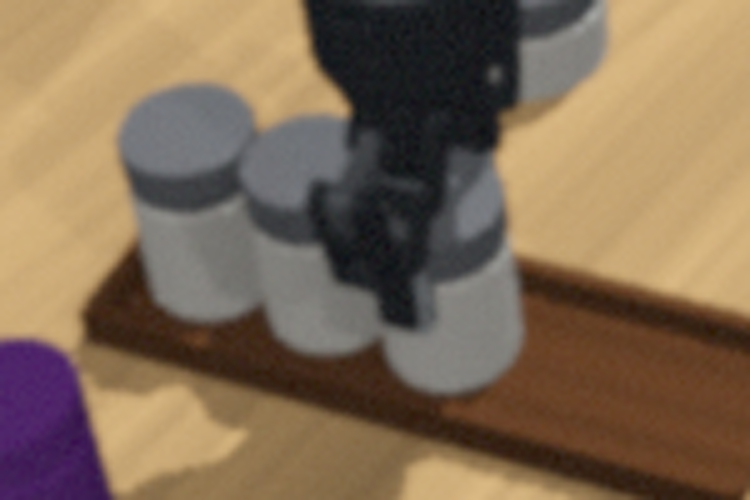

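```bash
python3 -m jog '0.3 0 -1 0; 0.5 0 -2 0; 0.5 0 -3 0; 0.5 0 -3 0; 0.5 0 -3 0; 0.5 0 -3 0; 0.5 0 -3 0; 0.5 0 -3 0'
python3 -m jog '0 0 0 0; 0 0 0 0; 0 0 0 0; 0 0 0 0; 0 0 0 0; 0 0 0 0; -3 0 0 0; -15 0 0 0' 1
python3 -m jog '-35 0 0 0; -75 0 0 0; -110 0 0 0; -125 -10 0 0; -130 -40 0 0; -130 -85 0 0; -130 -120 5 0; -130 -125 5 0'
python3 -c "
from h import *
st();snap('wrist','w5.png')
i=snap('top','t5.png')['color'][190:340,300:500,::-1]; cv2.imwrite('pics/t5c.png',cv2.resize(i,None,fx=4,fy=4,interpolation=cv2.INTER_CUBIC))
"
```

```text
time: 31.5
ee_pos: [0.5509, -0.2022, 0.0467]
tcp_rot: [156.8, 89.8, -9.3]
wrist_force: [7.3, 2.0, 4.7]
opening: 0.0553
time: 32.5
ee_pos: [0.5487, -0.2019, 0.0602]
tcp_rot: [-33.0, 89.9, 160.9]
wrist_force: [-0.1, 0.1, -0.7]
opening: 0.0853
time: 33.5
ee_pos: [0.5134, -0.0799, 0.1903]
tcp_rot: [-58.8, 90.0, 135.3]
wrist_force: [0.2, 0.5, 0.9]
opening: 0.0853
t 33.5 tcp [ 0.5134 -0.0799  0.1903] lane 0.1343 0.1268 F [0.2 0.5 0.9] op 0.0853 q [ -9.   0.   1.  90.   0. 157.]
```

View pics/w5.png

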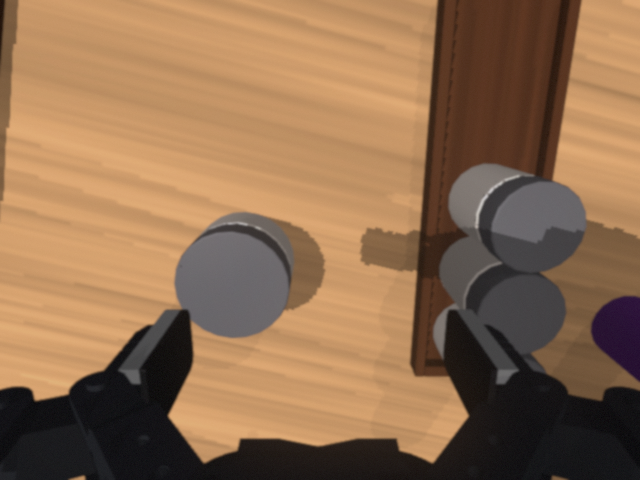

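```bash
python3 -m jog '0 -40 20 0; 0 -85 40 0; 0 -130 70 0; 0 -170 100 0; 0 -200 120 0; 0 -220 130 0; 0 -220 130 0; 0 -220 130 0'
python3 - <<'E'
from h import *
import pickle
st(); c=snap('top','t6.png'); snap('scene','s6.png'); pickle.dump(c,open('v6.pkl','wb'))
img=np.ascontiguousarray(c['color'][190:340,300:500,::-1]); big=cv2.resize(img,None,fx=4,fy=4,interpolation=cv2.INTER_CUBIC)
cr=cv2.HoughCircles(cv2.GaussianBlur(cv2.cvtColor(big,cv2.COLOR_BGR2GRAY),(5,5),0),cv2.HOUGH_GRADIENT,1,60,param1=80,param2=16,minRadius=42,maxRadius=75)
for x,y,r in cr[0]:
  d=ray(c,x/4+300,y/4+190,.094)-STOP; print(x,y,r,"lane",(d@AX).round(4),(d@AY).round(4))
cv2.imwrite("pics/t6c.png",big)
E
```

```text
time: 34.6
ee_pos: [0.3388, 0.089, 0.1901]
tcp_rot: [-88.5, 89.5, 105.9]
wrist_force: [1.0, 0.5, 0.1]
opening: 0.0853
t 34.6 tcp [0.3388 0.089  0.1901] lane 0.0053 0.3326 F [1.  0.5 0.1] op 0.0853 q [ 14. -23. -19.  94.   0. 180.]
510.5 450.5 51.6 lane 0.0288 0.004
466.5 259.5 46.3 lane 0.141 -0.0004
487.5 354.5 53.0 lane 0.0848 0.0023
694.5 405.5 46.2 lane 0.0303 -0.1054
167.5 429.5 65.5 lane 0.0836 0.1919
```

View pics/t6c.png

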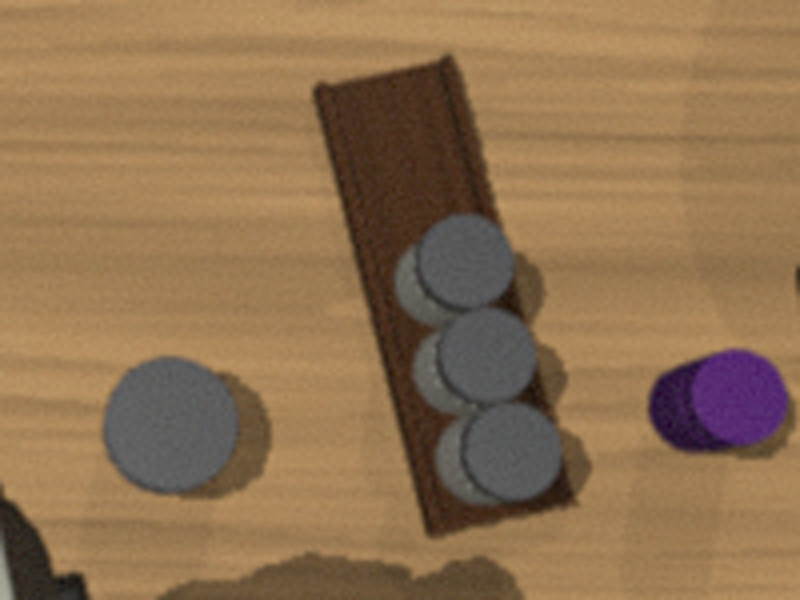

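Lids at crop (511,450), (487,354) and (466,260) give lane positions of 28.8, 84.8 and 141.0 mm. The ideal is 28, 84 and 140, so the three are touching and upright.

```bash
python3 -c "
from workcell import bot,status
print(status.get_obs()['q'][5]); print(bot.job_done())"
```

```text
179.92098204776275
the job is handed in; nothing more can be done
None
```

The jar lane is restocked and the job is handed in, at about 35 s of the 48 s allowed. I gripped the front old jar and slid it to the stop, which I felt as about 11 N. I then slid the second up to it (about 17 N), and finally lifted the new jar in behind them and closed it up (about 18 N).

- **Jar positions:** the last top view shows all three upright, with centres 28.8, 84.8 and 141.0 mm from the stop. Touching jars would be at 28, 84 and 140 mm, and the difference is within the 2 mm calibration.
- **Gripper:** it is open and clear of everything, and the wrist reads about 1 N.
- **Other things:** in the last top view the tub and the purple jar stand where they were. I did not re-measure the cards, roll, marker or wrench, but the arm never went near them at low height.
- **Disagreement:** on the last retreat joint 6 stopped at 179.9°, just inside its 180° limit. That left the tool's turn slightly short of the commanded pose, with no effect on the jars.

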